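Put the one full specimen box back in the sloping rack

TASK

Three identical closed red specimen boxes lie on the bench; one is still full of glass slides and clearly heavier, so lift them to find it, and stand that one gently on end in the empty middle bay of the white sloping rack, leaning back with its neighbours, label strip to the front. Leave the two empty boxes lying flat on the bench, and do not disturb the boxes already in the rack or the other things about.

Things in the scene. Friction and masses are not known exactly. Their poses are not given: they have to be found in the camera images.
- box_p_center (a point): Centre of one of three identical-looking closed red specimen boxes, lying flat at the start, label strip (on the lid) upward. Its axes: x along the 51 mm width, y along the 86 mm length, z across the 28 mm thickness, from plain underside to lid. Any one may be the full one: full 0.23 to 0.34 kg, empty 0.05 to 0.075 kg.
- box_p_label (a point): Middle of the lid face (label strip) of that box, 14 mm from its centre along its z axis; same axes.
- box_q_center (a point): Centre of another of the three identical red specimen boxes, described as box_p_center.
- box_q_label (a point): Middle of the lid face (label strip) of that box, 14 mm from its centre along its z axis; same axes.
- box_r_center (a point): Centre of another of the three identical red specimen boxes, described as box_p_center.
- box_r_label (a point): Middle of the lid face (label strip) of that box, 14 mm from its centre along its z axis; same axes.
- rack: White sheet-metal bench rack, fixed, 196 mm wide, 125 deep, 100 high, three bays side by side. Origin on the bench under its middle; x to its back, y to its left seen from the front, z up. Leans back 20 deg: a box in it has its 86 mm length along (sin 20, 0, cos 20) in these axes, its 28 mm thickness along (-cos 20, 0, sin 20), its width along y. A box home in the middle bay is centred at (0.013, 0, 0.100).
- bay (a point): Middle of the upper face of the empty middle bay's ledge; rack axes. The ledge is 33 mm deep, tilted 20 deg (front edge higher), between a 6 mm high front lip and the back sheet, which ends 45 mm above the ledge along the lean: a box stands 41 mm proud. Thin wire dividers, 36 mm high, leave 58 mm clear width; the neighbours' 86 mm boxes stand beyond them.
- stored_left_center (a point): Centre of a red specimen box of the same make, 51 x 86 x 28 mm, already standing on end in the rack's left bay, label to the front; same box axes. Stays there.
- stored_right_center (a point): The same in the right bay. Stays there.
- blue_cap_bottle_center (a point): Blue-capped white reagent bottle, 56 mm wide, 105 mm high, upright; its centre, half-way up. A bystander.
- dropper_center (a point): Small white dropper bottle, 20 mm wide, 65 mm high, upright; its centre, half-way up. A bystander.
- orange_cap_tube_center (a point): Tube with orange screw cap, 36 mm wide, 98 mm high, upright; its centre, half-way up. A bystander.
- beaker_center (a point): Empty glass beaker, 56 mm wide, 71 mm high, upright; its centre, half-way up. A bystander.
- petri_dish_center (a point): Closed petri dish, 61 mm wide, 15 mm high; its centre, half-way up. A bystander.
- black_pen_center (a point): Black marker pen lying along its y axis, 136 x 12 x 14 mm; its centre, half-way up. A bystander.
- shelf_front (a point): Middle of the front edge of the fixed glass shelf along the back, 0.25 m above the bench. Shelf, rails and posts fill all from here backward (+x), 0.38 m to either side (y), up to 0.39 m high.
- pipette_stand_front (a point): Right front corner, on the bench, of the fixed white stand with four pipettes. It fills all behind this point (+x) and to its left (+y, 0.31 m), up to 0.28 m high.
- box_p: Body of the box of box_p_center; origin at the middle of its plain underside, same axes.
- box_q: The same for box_q_center.
- box_r: The same for box_r_center.
Things that resemble listed ones, but are neither listed nor needed, are in the scene too. What is shaped like the box_q but blue is not meant.

How it is judged:
At the end, for the whole second after the job is handed in: The full box stands on end on the middle ledge (centre within 5 mm in height, 6 mm sideways, 8 mm in depth of home), leaning 15 to 30 degrees, square to the rack within 8 degrees, label in front, its weight (over 1.5 N) on the rack. Both empties lie flat on the bench, at rest (((x of box_p_center in the frame of rack between 0.005 and 0.021 m and y of box_p_center in the frame of rack between -0.006 and 0.006 m and z of box_p_center in the frame of rack between 0.0955 and 0.1055 m and x of box_p_label in the frame of rack below 0.009 m and angle between the x axis of box_p_center and the y axis of rack, either way round below 0.14 rad and (angle between box_p_center's own y axis and vertical between 0.26 and 0.52 rad or angle between box_p_center's own y axis and vertical between 2.6216 and 2.8816 rad) and contact force between box_p and rack above 1.5 N and linear speed of each of box_p, box_q, box_r below 0.02 m/s and height (world z) of each of box_q_center, box_r_center below 0.02 m) or (x of box_q_center in the frame of rack between 0.005 and 0.021 m and y of box_q_center in the frame of rack between -0.006 and 0.006 m and z of box_q_center in the frame of rack between 0.0955 and 0.1055 m and x of box_q_label in the frame of rack below 0.009 m and angle between the x axis of box_q_center and the y axis of rack, either way round below 0.14 rad and (angle between box_q_center's own y axis and vertical between 0.26 and 0.52 rad or angle between box_q_center's own y axis and vertical between 2.6216 and 2.8816 rad) and contact force between box_q and rack above 1.5 N and linear speed of each of box_q, box_p, box_r below 0.02 m/s and height (world z) of each of box_p_center, box_r_center below 0.02 m) or (x of box_r_center in the frame of rack between 0.005 and 0.021 m and y of box_r_center in the frame of rack between -0.006 and 0.006 m and z of box_r_center in the frame of rack between 0.0955 and 0.1055 m and x of box_r_label in the frame of rack below 0.009 m and angle between the x axis of box_r_center and the y axis of rack, either way round below 0.14 rad and (angle between box_r_center's own y axis and vertical between 0.26 and 0.52 rad or angle between box_r_center's own y axis and vertical between 2.6216 and 2.8816 rad) and contact force between box_r and rack above 1.5 N and linear speed of each of box_r, box_p, box_q below 0.02 m/s and height (world z) of each of box_p_center, box_q_center below 0.02 m))); the robot touches nothing.
It fails at once if a box already in the rack is shifted by more than 15 mm (distance of any of stored_left_center, stored_right_center from where it was at the start of the episode above 0.015 m).
It fails at once if a bystander is pushed more than 30 mm or knocked over (distance of any of blue_cap_bottle_center, dropper_center, orange_cap_tube_center, beaker_center, petri_dish_center, black_pen_center from where it was at the start of the episode above 0.03 m).
It fails at once if a box is dropped or driven hard into the rack (over 60 N) (contact force between any of box_p, box_q, box_r and rack above 60 N).
It also fails if it takes over 72 s, if anything falls off the work surface, if the arm or the gripper's body presses on something with over 40 N, if the wrist force passes 120 N, or if a joint passes its speed limit or range.

ROBOT

A 6-joint arm with a two-finger parallel gripper is mounted at the origin on a cart in front of the work surface, level with it; the furniture and walls round the work are solid. World frame = base frame: x ahead of the robot, y to its left, z up, the work surface at z = 0. Lengths are in m, angles in rad, forces in N, time in s.
With the tool pointing down it reaches from about 0.25 to 0.775 m from the base axis. Payload 4 kg.
Tool frame: the origin (TCP) lies midway between the tips of the shut fingers; the grasp point (between the pads) lies 19 mm behind it (robot.tcp_to_grasp is the distance from the TCP to the grasp point, in m); z points along the fingers, y is the line along which they close (so a half turn about z gives the same grasp; the last joint's range is limited). The gripper opens to 94 mm and grips with 3 to 60 N. Pads are 16 mm wide; open, the fingers measure 119 mm over their backs; the gripper's body (75 mm by 177 mm) begins 78 mm behind the grasp point.
Start: joints at [1.047, 0.087, 1.371, -0, 1.684, -0.103], TCP at [0.225, 0.502, 0.206] pointing down, gripper open.
Joint ranges: [-3.1, 3.1], [-0.76, 2.03], [0.27, 2.55], [-1.08, 4.22], [0.17, 2.65], [-2.57, 2.57]. Speed limits (rad/s): [2.79, 2.79, 3.14, 3.14, 3.14, 3.14].

INTERFACE

Orientations are given as [roll, pitch, yaw] about the fixed x, y, z axes, in that order (R = Rz(yaw) Ry(pitch) Rx(roll)).
In Python, from bench import robot, viewer gives the robot as it stands. The module is installed in compiled form; this text tells all that it offers.
- The arm moves only by the shell command python3 -m handwheel 'ROWS' [OPENING]. ROWS is JSON, a list of rows, each a list of 6 numbers: the shift along the tool's x, y, z in units of 0.2 m (1.0 is 0.2 m), then the turn, a rotation vector about the tool's x, y, z in units of 30 degrees (1.0 is 30 degrees). In form: [[x, y, z, wx, wy, wz], ...]. A call has 1 to 10 rows; each row is the pose to reach, as a shift and turn from the pose commanded when the call began, along the tool's axes at that moment; what a row does not reach only later rows make up. A row lasts 1/12 s, in which the tool goes at most 41.7 mm and 7.16 degrees, less where a joint would pass 70% of its speed; a pose out of reach is approached as far as the arm can. A call with a number of a shift or a turn outside -1 to 1 is refused whole. A call with a gripper value outside its range is refused whole. OPENING is the gripper's target within -1 to 1 (shut at 1, half-way at 0, fully open at -1), set as the call begins (- or left out, the last holds). The fingers move at their own pace and stop on an object; the grip force is fixed at half the most. Time passes only in rows, so rows that repeat a pose let the fingers close. It gives the time, the measured TCP pose, the force, the opening and the grip force at its end, in the units of the state.
- robot.get_obs(): the state, without advancing time (a new reading comes with each control period).
- viewer.snapshot(name): name is "side" or "top"; returns the picture (420x560x3 uint8, red, green, blue); there is no depth.
- viewer.calibration(name): a dict with "fx", "fy", "cx", "cy" (pixels), "k1" (the pictures are not rectified: a ray, as slopes to the right and down, at radius r is drawn at 1 + k1 r^2 times it, then the intrinsics apply), "R" (3x3) and "t" (3): a world point X has camera coordinates R X + t. Camera axes: x right, y down, z forward; pixel columns grow to the right and rows downward; lengths in m; the calibration is good to about 2 mm. A picture is of the moment at which its call begins. calibration takes no time and is no camera call.
- robot.close_job(): hands the job in; it is judged then, once.
The state is a dict: "time": time; "joint_positions": joint angles; "qvel": joint speeds; "joint_torque": joint torques, N m; "tool_pos": TCP position; "ee_rot": TCP orientation; "wrist_force": force on the tool from outside, world axes, zero at the start; "wrist_torque": the same for the moment, N m; "width": finger opening in m; "finger_force": force on a finger pad.
Only numpy, scipy, OpenCV 4.12 (cv2) and the standard library are available. Lean on these libraries where they do the work, as an engineer would, in place of code of your own. Each camera call takes 0.05 s, during which the arm holds its last target. There are 200 camera calls.

## Working session

There is one attempt and no reset: what is moved stays moved. The work goes in short steps, Python scripts to look and compute and a shell command to move; the robot and the scene stay as the last step left them, time stands still between calls to the robot, and variables do not carry over. Pictures are saved under pics/ and viewed, at most 13 in all, crops included, and the job is handed in when it is done.

```bash
mkdir -p pics; cat > h.py <<'E'
import numpy as np, cv2
from bench import robot, viewer
from scipy.spatial.transform import Rotation as Ro
def snap(n,f):
    im=viewer.snapshot(n); cv2.imwrite('pics/'+f+'.png',im[:,:,::-1]); return im
def ray(n,uv):
    c=viewer.calibration(n); K=np.array([[c['fx'],0,c['cx']],[0,c['fy'],c['cy']],[0,0,1.]])
    p=cv2.undistortPoints(np.array(uv,float).reshape(-1,1,2),K,np.array([c['k1'],0,0,0,0.]))[:,0]
    # exact inverse of 1+k1 r^2
    R=np.array(c['R']);t=np.array(c['t'])
    d=np.c_[p,np.ones(len(p))]@R; d/=np.linalg.norm(d,axis=1)[:,None]
    return -R.T@t,d
def plane(n,uv,z):
    o,d=ray(n,uv); return o+d*((z-o[2])/d[:,2])[:,None]
def two(uv1,uv2):
    o1,d1=ray('top',uv1);o2,d2=ray('side',uv2);out=[]
    for a,b in zip(d1,d2):
        s=np.linalg.lstsq(np.c_[a,-b],o2-o1,rcond=None)[0]
        p,q=o1+a*s[0],o2+b*s[1]; out.append(np.r_[(p+q)/2,np.linalg.norm(p-q)])
    return np.array(out)
def proj(n,X):
    c=viewer.calibration(n);R=np.array(c['R']);t=np.array(c['t']);K=np.array([[c['fx'],0,c['cx']],[0,c['fy'],c['cy']],[0,0,1.]])
    return cv2.projectPoints(np.array(X,float).reshape(-1,3),cv2.Rodrigues(R)[0],t,K,np.array([c['k1'],0,0,0,0.]))[0][:,0]
E
python3 - <<'E'
from h import *
np.set_printoptions(precision=4,suppress=True)
for n in('top','side'):
    im=snap(n,n+'0'); c=viewer.calibration(n); print(n,c['fx'],c['k1'],-np.array(c['R']).T@c['t'],np.array(c['R'])[2])
    h=cv2.cvtColor(im,cv2.COLOR_RGB2HSV); m=(((h[...,0]<8)|(h[...,0]>170))&(h[...,1]>120)&(h[...,2]>60)).astype(np.uint8)
    for q in cv2.findContours(m,cv2.RETR_EXTERNAL,cv2.CHAIN_APPROX_SIMPLE)[0]:
        if cv2.contourArea(q)>60: print(cv2.contourArea(q),cv2.minAreaRect(q))
print(robot.get_obs())
E
```

```text
top 458.292629860465 0.02000214818903201 [ 0.4123 -0.0314  1.3327] [ 0.113   0.003  -0.9936]
566.5 ((162.60000610351562, 257.300048828125), (18.657434463500977, 33.203914642333984), 71.56504821777344)
532.0 ((272.6538391113281, 254.76922607421875), (30.79022979736328, 18.63102912902832), 78.69007110595703)
139.5 ((488.0, 235.5), (13.0, 14.0), 90.0)
438.0 ((388.3969421386719, 225.23196411132812), (22.84528923034668, 24.266773223876953), 23.96249008178711)
397.5 ((345.3116455078125, 206.9143829345703), (19.5314998626709, 23.255725860595703), 24.443954467773438)
541.5 ((242.81031799316406, 200.27586364746094), (18.960887908935547, 30.805814743041992), 54.162349700927734)
770.0 ((325.9200134277344, 33.560001373291016), (23.61288070678711, 35.41931915283203), 79.69515228271484)
side 410.67767955910625 -0.09840615937231754 [0.3748 1.1173 0.8805] [ 0.1313 -0.8426 -0.5223]
551.5 ((295.67169189453125, 326.74908447265625), (31.82048797607422, 20.333168029785156), 79.3803482055664)
379.0 ((255.5842742919922, 266.13482666015625), (26.71194839477539, 17.807964324951172), 57.9946174621582)
380.0 (
[... 157 characters left out ...]
3235168457031, 185.7941436767578), (22.070741653442383, 12.854387283325195), 75.96376037597656)
78.5 ((170.0192413330078, 156.4038543701172), (7.2562971115112305, 16.081523895263672), 11.309932708740234)
{'time': 0.1, 'joint_positions': array([ 1.0469,  0.0879,  1.3721, -0.    ,  1.6836, -0.1031]), 'qvel': array([ 0.0005, -0.0018, -0.0034, -0.0005,  0.0007,  0.0007]), 'joint_torque': array([  0.0023, -34.125 , -30.3302,   0.072 ,   0.0304,  -0.0001]), 'tool_pos': array([0.2244, 0.5016, 0.2044]), 'ee_rot': array([-3.1396, -0.0002,  2.7208]), 'wrist_force': array([ 0.2979, -0.0647, -0.3623]), 'wrist_torque': array([-0.0139,  0.0493,  0.0157]), 'finger_force': 0.0, 'width': 0.09397336549320871}
```

View pics/top0.png

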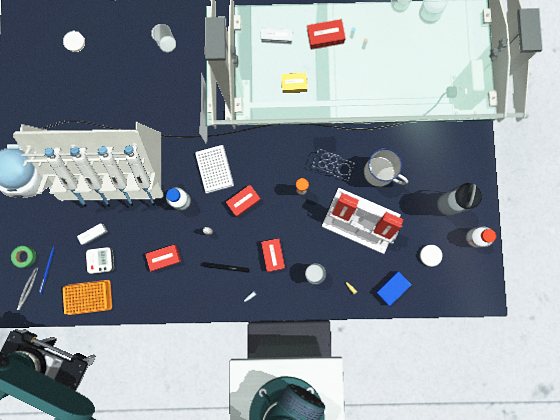

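View pics/side0.png

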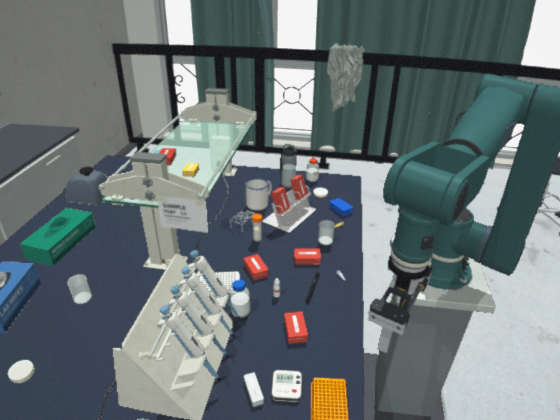

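The top view shows the three loose boxes at (162,257), (272,255) and (243,200). The rack is at about (362,219) with its middle bay empty, the bystanders are spread around, and the blue decoy is at (393,288). The side view shows the same boxes at (295,327), (307,256) and (256,266), with the rack at (290,205). Next I'll triangulate the labels and enlarge the rack.

```bash
cat > m.py <<'E'
from h import *
np.set_printoptions(precision=4,suppress=True)
def labels(im,skip=60):
    h=cv2.cvtColor(im,cv2.COLOR_RGB2HSV); m=(((h[...,0]<8)|(h[...,0]>170))&(h[...,1]>110)&(h[...,2]>60)).astype(np.uint8)
    out=[]
    for q in cv2.findContours(m,cv2.RETR_EXTERNAL,cv2.CHAIN_APPROX_NONE)[0]:
        if cv2.contourArea(q)<skip: continue
        f=np.zeros_like(m); cv2.drawContours(f,[cv2.convexHull(q)],-1,1,-1); g=im[...,1].astype(float)
        hull=f.astype(bool); base=np.median(g[hull&(m>0)]); w=np.where(hull,np.clip(g-base-15,0,None),0)
        # principal label component weighted centroid
        y,x=np.nonzero(w); ww=w[y,x]; c=np.array([x@ww,y@ww])/ww.sum()
        d=np.c_[x,y]-c; C=(d*ww[:,None]).T@d/ww.sum(); e,v=np.linalg.eigh(C); out.append((c,v[:,1],cv2.moments(q,True)['m00'],cv2.minAreaRect(q)))
    return out
E
python3 - <<'E'
from m import *
T=cv2.imread('pics/top0.png')[:,:,::-1]; S=cv2.imread('pics/side0.png')[:,:,::-1]
lt=labels(T); ls=labels(S)
for l in lt: print('T',l[0],l[1])
for l in ls: print('S',l[0],l[1])
near=lambda L,p: min(L,key=lambda l:np.hypot(*(l[0]-p)))
for n,a,b in (('p',(162,257),(295,327)),('q',(272,255),(307,256)),('r',(243,200),(256,266)),('sL',(345,207),(281,199)),('sR',(388,225),(298,186))):
    A=near(lt,a);B=near(ls,b); P=two([A[0]],[B[0]])[0]
    pr=plane('top',[A[0],A[0]+8*A[1]],.028); d=pr[1]-pr[0]
    print(n,P,'plane28',pr[0],'yaw long',np.degrees(np.arctan2(d[1],d[0])))
a=cv2.resize(T[170:270,300:425],None,fx=6,fy=6,interpolation=cv2.INTER_CUBIC); cv2.imwrite('pics/ct.png',a[:,:,::-1])
a=cv2.resize(S[165:240,245:335],None,fx=8,fy=8,interpolation=cv2.INTER_CUBIC); cv2.imwrite('pics/cs.png',a[:,:,::-1])
E
```

```text
T [161.8618 257.29  ] [-0.952   0.3061]
T [272.646  254.8142] [0.1957 0.9807]
T [487.5228 240.7107] [-0.806 -0.592]
T [390.1065 223.596 ] [-0.555   0.8318]
T [346.5223 204.8809] [-0.4601  0.8879]
T [242.6511 199.7214] [-0.8107  0.5854]
T [326.3777  30.5792] [-0.9893  0.1459]
S [295.2612 323.2236] [0.2152 0.9766]
S [255.1151 262.9317] [0.5701 0.8216]
S [307.7291 252.5809] [-1.      0.0047]
S [282.3216 199.9437] [0.2363 0.9717]
S [299.8124 186.2135] [0.322  0.9467]
S [167.6308 151.0513] [-0.3832  0.9237]
p [0.4412 0.3439 0.0272 0.0046] plane28 [0.4389 0.3436 0.028 ] yaw long 106.60540811092896
q [0.4404 0.0298 0.0277 0.0033] plane28 [0.4387 0.0297 0.028 ] yaw long -169.6665948801321
r [0.6011 0.1136 0.0274 0.0054] plane28 [0.5983 0.1132 0.028 ] yaw long 125.02418620980404
sL [ 0.5645 -0.1765  0.0984  0.0062] plane28 [ 0.5765 -0.1846  0.028 ] yaw long 150.9360650814143
sR [ 0.5119 -0.2918  0.0989  0.0043] plane28 [ 0.5199 -0.3067  0.028 ] yaw long 144.21420141308062
```

View pics/ct.png

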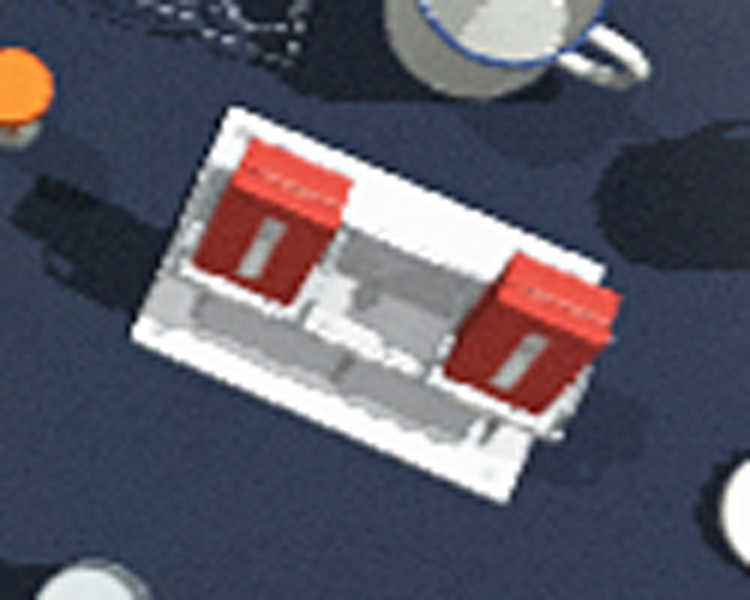

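View pics/cs.png

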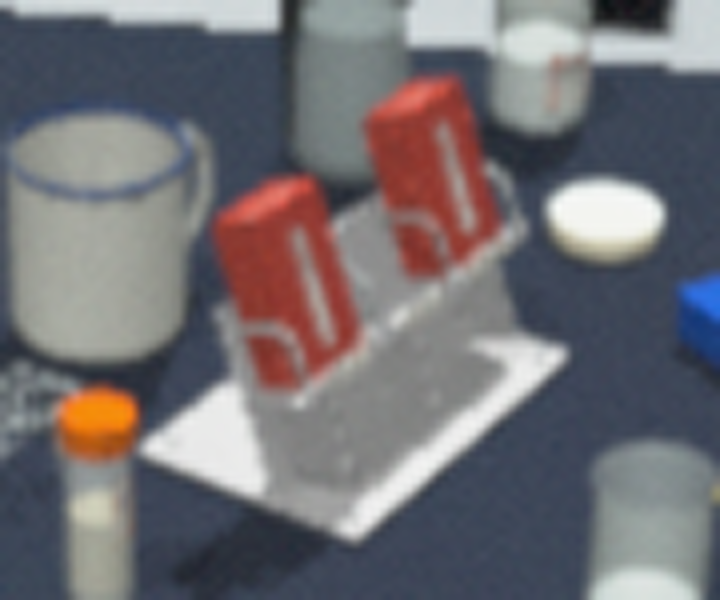

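The crops show the rack base plate corners in the top crop at (232,107), (135,335), (508,500) and (605,268). The stored labels are near (262,248) and (518,362). In the side crop the labels are at (313,287) and (457,180), and the plate corners at (355,540), (145,450) and (568,352).

```bash
python3 - <<'E'
from m import *
ct=lambda p:(np.array(p,float)+.5)/6-.5+[300,170]
cs=lambda p:(np.array(p,float)+.5)/8-.5+[245,165]
Lb=two(ct([(262,248),(518,362)]),cs([(313,287),(457,180)])); print('labels',Lb, Lb.mean(0))
C=plane('top',ct([(232,107),(135,335),(508,500),(605,268)]),0.001); print(C,C.mean(0),np.linalg.norm(np.diff(C,axis=0),axis=1))
C2=plane('side',cs([(145,450),(355,540),(568,352)]),0.001); print(C2)
B=two(ct([(232,107),(135,335),(508,500)]),cs([(145,450),(355,540),(568,352)])); print('corners two',B,'mid',(B[0]+B[2])/2)
for v in (C[0]-C[3],C[1]-C[2],Lb[0,:3]-Lb[1,:3]): print('yaw of rack y',np.degrees(np.arctan2(v[1],v[0])))
# box top quads from T: minAreaRect of red+label, and bystanders
T=cv2.imread('pics/top0.png')[:,:,::-1]; S=cv2.imread('pics/side0.png')[:,:,::-1]
for l in labels(T): print('rect',l[3], )
for n,a,b,z in (('beaker',(316,273),(326,233),.0355),('orange',(302,186),(257,226),.05),('petri',(431,255),(320,192),.0075),('bluecap',(178,197),(240,300),.05),('dropper',(208,231),(277,288),.03),('pen',(225,267),(313,288),.007)): print(n,plane('top',[a],z)[0])
E
```

```text
labels [[ 0.5529 -0.1663  0.1027  0.0039]
 [ 0.499  -0.2788  0.103   0.0041]] [ 0.5259 -0.2225  0.1028  0.004 ]
[[ 0.6322 -0.1653  0.001 ]
 [ 0.5213 -0.1145  0.001 ]
 [ 0.4376 -0.2916  0.001 ]
 [ 0.5488 -0.3436  0.001 ]] [ 0.535  -0.2287  0.001 ] [0.122  0.1958 0.1228]
[[ 0.6348 -0.1691  0.001 ]
 [ 0.5251 -0.1135  0.001 ]
 [ 0.442  -0.2949  0.001 ]]
corners two [[ 0.6329 -0.1649  0.0038  0.0022]
 [ 0.5233 -0.1144  0.0003  0.0038]
 [ 0.4397 -0.291   0.0034  0.0043]] mid [ 0.5363 -0.228   0.0036  0.0033]
yaw of rack y 64.92643185341045
yaw of rack y 64.69895202832524
yaw of rack y 64.41260011868236
rect ((162.60000610351562, 257.300048828125), (18.657434463500977, 33.203914642333984), 71.56504821777344)
rect ((272.6346130371094, 254.67306518554688), (30.98634910583496, 18.631032943725586), 78.69007110595703)
rect ((488.0, 235.5), (13.0, 14.0), 90.0)
rect ((388.3969421386719, 225.23196411132812), (22.84528923034668, 24.266773223876953), 23.96249008178711)
rect ((345.3350524902344, 206.87112426757812), (19.596181869506836, 23.251428604125977), 23.962491989135742)
rect ((242.81031799316406, 200.27586364746094), (18.960887908935547, 30.805814743041992), 54.162349700927734)
rect ((325.9038391113281, 33.51923370361328), (24.122282028198242, 35.3009033203125), 78.69007110595703)
beaker [ 0.3851 -0.0913  0.0355]
orange [ 0.6306 -0.0579  0.05  ]
petri [ 0.4286 -0.4237  0.0075]
bluecap [0.6071 0.2934 0.05  ]
dropper [0.5104 0.2126 0.03  ]
pen [0.4074 0.1682 0.007 ]
```

The rack's y axis is at yaw 64.7°, and the midpoint of the neighbours' labels is at (0.526, −0.2225, 0.103), against 0.105 expected. The three loose box tops triangulate to z ≈ 0.027, which fits. I'll write a move calculator, then start with box p.

```bash
cat > g.py <<'E'
from h import *
np.set_printoptions(precision=3,suppress=True)
def D(yaw): return (Ro.from_euler('z',yaw,degrees=True)*Ro.from_euler('x',180,degrees=True))
def rel(p,R,p0=None,R0=None):
    o=robot.get_obs(); p0=o['tool_pos'] if p0 is None else np.array(p0); R0=Ro.from_euler('xyz',o['ee_rot']) if R0 is None else R0
    d=R0.inv().apply(np.array(p)-p0)/.2; w=(R0.inv()*R).as_rotvec(degrees=True)/30
    print('row',np.round(d,3).tolist(),np.round(w,3).tolist(),'mm',np.linalg.norm(d)*200,'deg',np.linalg.norm(w)*30)
E
python3 - <<'E'
from g import *
rel((.440,.344,.10),D(106.6)); 
print(plane('top',[(230,124),(490,118)],.25), plane('top',[(160,205)],0.0))
# stored top-end faces, expected rack x = .0277 at z .1404
ct=lambda p:(np.array(p,float)+.5)/6-.5+[300,170]
print(plane('top',ct([(295,185),(558,300)]),.1404).mean(0))
E
```

```text
row [-1.306, -0.278, 0.522] [-0.004, 0.001, 1.643] mm 286.71775926601924 deg 49.289806066315
[[ 0.753  0.117  0.25 ]
 [ 0.752 -0.512  0.25 ]] [[0.592 0.359 0.   ]]
[ 0.548 -0.234  0.14 ]
```

```bash
python3 -m handwheel '[[-0.65,-0.14,0,0,0,0.82],[-0.65,-0.14,0,0,0,0.82],[-0.65,-0.14,0,0,0,0.82],[-0.65,-0.14,0,0,0,0.82],[-0.65,-0.14,0,0,0,0.82]]' -0.6; python3 - <<'E'
from g import *
rel((.440,.344,.10),D(106.6)); print(robot.get_obs())
E
```

```text
time: 0.52
tool_pos: [0.3339, 0.4214, 0.2048]
ee_rot: [-3.14, 0.001, 2.286]
wrist_force: [-0.3, 0.0, -0.3]
width: 0.0749
finger_force: 0.0
row [-0.64, 0.147, 0.524] [-0.002, 0.002, 0.812] mm 168.02428894523635 deg 24.374193785654697
{'time': 0.5167, 'joint_positions': array([ 0.796,  0.061,  1.4  , -0.001,  1.682,  0.081]), 'qvel': array([ 0.06 , -0.003, -0.   ,  0.036,  0.007, -0.055]), 'joint_torque': array([ -1.2  , -32.952, -30.364,  -0.15 ,  -0.012,   0.292]), 'tool_pos': array([0.334, 0.421, 0.205]), 'ee_rot': array([-3.14 ,  0.001,  2.286]), 'wrist_force': array([-0.326,  0.01 , -0.301]), 'wrist_torque': array([-0.034, -0.001,  0.055]), 'finger_force': 0.0, 'width': 0.07489755777963795}
```

```bash
python3 -m handwheel '[[-0.64,0.147,0.5,0,0,0.812],[-0.64,0.147,0.5,0,0,0.812],[-0.64,0.147,0.5,0,0,0.812],[-0.64,0.147,0.5,0,0,0.812],[-0.64,0.147,0.52,0,0,0.812],[-0.64,0.147,0.52,0,0,0.812],[-0.64,0.147,0.52,0,0,0.812]]'; python3 -c "
from g import *
rel((.440,.344,.008),D(106.6))"; python3 -m handwheel '[[0,0,0.2,0,0,0],[0,0,0.35,0,0,0],[0,0,0.43,0,0,0],[0,0,0.46,0,0,0],[0,0,0.46,0,0,0],[0,0,0.46,0,0,0]]'; python3 -m handwheel '[[0,0,0,0,0,0],[0,0,0,0,0,0],[0,0,0,0,0,0],[0,0,0,0,0,0],[0,0,0,0,0,0],[0,0,0,0,0,0]]' 1;  python3 -m handwheel '[[0,0,-0.05,0,0,0],[0,0,-0.15,0,0,0],[0,0,-0.15,0,0,0],[0,0,-0.15,0,0,0],[0,0,-0.15,0,0,0],[0,0,-0.15,0,0,0]]'
```

```text
time: 1.1
tool_pos: [0.4375, 0.3475, 0.1014]
ee_rot: [-3.14, -0.001, 1.869]
wrist_force: [-0.0, 0.2, 1.1]
width: 0.0747
finger_force: 0.0
row [-0.021, 0.007, 0.467] [-0.002, -0.002, 0.015] mm 93.4565337749087 deg 0.46629023934609687
time: 1.6
tool_pos: [0.4389, 0.3483, 0.0115]
ee_rot: [3.139, -0.001, 1.868]
wrist_force: [0.4, 0.1, 0.3]
width: 0.0754
finger_force: 0.0
time: 2.1
tool_pos: [0.4392, 0.3471, 0.0106]
ee_rot: [3.139, -0.001, 1.866]
wrist_force: [-0.5, 1.0, 4.4]
width: 0.0507
finger_force: 30.0
time: 2.6
tool_pos: [0.4377, 0.3461, 0.0383]
ee_rot: [-3.14, 0.001, 1.866]
wrist_force: [0.1, 0.5, -1.0]
width: 0.051
finger_force: 30.0
```

```bash
python3 -m handwheel '[[0,0,0,0,0,0],[0,0,0,0,0,0],[0,0,0,0,0,0]]'; python3 -m handwheel '[[0,0,0.05,0,0,0],[0,0,0.1,0,0,0],[0,0,0.13,0,0,0],[0,0,0.14,0,0,0],[0,0,0.145,0,0,0],[0,0,0.145,0,0,0]]'; python3 -m handwheel '[[0,0,0,0,0,0],[0,0,0,0,0,0],[0,0,0,0,0,0],[0,0,0,0,0,0]]' -0.6;  python3 -m handwheel '[[0,0,-0.2,0,0,0],[0,0,-0.4,0,0,0],[0,0,-0.45,0,0,0],[0,0,-0.45,0,0,0],[0,0,-0.45,0,0,0]]'; python3 -c "
from g import *
rel((.4395,.030,.10),D(10.3))"
```

```text
time: 2.85
tool_pos: [0.4381, 0.3464, 0.0388]
ee_rot: [-3.14, 0.0, 1.866]
wrist_force: [0.4, -0.4, -0.3]
width: 0.0507
finger_force: 30.0
time: 3.35
tool_pos: [0.4377, 0.3462, 0.0104]
ee_rot: [-3.14, 0.001, 1.866]
wrist_force: [-2.0, -1.3, 4.4]
width: 0.0508
finger_force: 30.0
time: 3.68
tool_pos: [0.4384, 0.3465, 0.0101]
ee_rot: [-3.141, 0.0, 1.866]
wrist_force: [-0.8, -0.3, 0.3]
width: 0.0734
finger_force: 0.0
time: 4.1
tool_pos: [0.4387, 0.3468, 0.1007]
ee_rot: [3.14, -0.0, 1.866]
wrist_force: [-0.0, -0.1, -0.7]
width: 0.0752
finger_force: 0.0
row [-1.516, -0.457, 0.002] [0.001, -0.003, 3.221] mm 316.7600489771049 deg 96.63046353011012
```

Box p is empty, so q is next.

```bash
python3 -m handwheel '[[-0.15,-0.05,0,0,0,0.2],[-0.3,-0.1,0,0,0,0.4],[-0.45,-0.15,0,0,0,0.6],[-0.6,-0.18,0,0,0,0.8],[-0.75,-0.23,0,0,0,0.95],[-0.75,-0.23,0,0,0,0.95],[-0.75,-0.23,0,0,0,0.95],[-0.75,-0.23,0,0,0,0.95]]';  python3 -c "
from g import *
rel((.4395,.030,.10),D(10.3))"
```

```text
time: 4.77
tool_pos: [0.4371, 0.1898, 0.0987]
ee_rot: [-3.139, 0.001, 1.369]
wrist_force: [0.1, 0.2, 0.3]
width: 0.075
finger_force: 0.0
row [-0.78, 0.171, -0.007] [-0.004, 0.005, 2.272] mm 159.81126870614872 deg 68.15221001062532
```

```bash
python3 -m handwheel '[[-0.2,0.04,0,0,0,0.2],[-0.4,0.09,0,0,0,0.4],[-0.6,0.13,0,0,0,0.7],[-0.78,0.171,0,0,0,1],[-0.78,0.171,0,0,0,1],[-0.78,0.171,0,0,0,1]]'; python3 -m handwheel '[[0,0,0,0,0,0.3],[0,0,0,0,0,0.6],[0,0,0,0,0,0.9],[0,0,0,0,0,1],[0,0,0,0,0,1],[0,0,0,0,0,1]]';python3 -c "
from g import *
rel((.4395,.030,.10),D(10.3))"
```

```text
time: 5.27
tool_pos: [0.4404, 0.0294, 0.0997]
ee_rot: [-3.14, 0.0, 0.843]
wrist_force: [-0.3, -0.4, -0.3]
width: 0.0749
finger_force: 0.0
time: 5.77
tool_pos: [0.4403, 0.0316, 0.1]
ee_rot: [-3.141, 0.001, 0.328]
wrist_force: [-0.5, -0.2, 0.3]
width: 0.0753
finger_force: 0.0
row [-0.006, 0.007, -0.0] [-0.002, 0.001, 0.283] mm 1.8148857279158135 deg 8.484187192357766
```

```bash
python3 -m handwheel '[[0,0.007,0,0,0,0.28],[0,0.007,0.1,0,0,0.28],[0,0.007,0.3,0,0,0.28],[0,0.007,0.43,0,0,0.28],[0,0.007,0.45,0,0,0.28],[0,0.007,0.455,0,0,0.28],[0,0.007,0.455,0,0,0.28]]'; python3 -m handwheel '[[0,0,0,0,0,0],[0,0,0,0,0,0],[0,0,0,0,0,0],[0,0,0,0,0,0],[0,0,0,0,0,0],[0,0,0,0,0,0]]' 1;  python3 -m handwheel '[[0,0,-0.05,0,0,0],[0,0,-0.15,0,0,0],[0,0,-0.15,0,0,0],[0,0,-0.15,0,0,0],[0,0,-0.15,0,0,0],[0,0,-0.15,0,0,0]]';  python3 -m handwheel '[[0,0,0,0,0,0],[0,0,0,0,0,0],[0,0,0,0,0,0]]'; python3 -c "
from g import *
print(robot.get_obs())"
```

```text
time: 6.35
tool_pos: [0.4416, 0.0291, 0.0103]
ee_rot: [3.142, -0.001, 0.177]
wrist_force: [-0.2, -0.0, 1.0]
width: 0.0751
finger_force: 0.0
time: 6.85
tool_pos: [0.4417, 0.029, 0.0107]
ee_rot: [-3.141, -0.002, 0.175]
wrist_force: [-1.2, 0.8, 6.0]
width: 0.051
finger_force: 30.0
time: 7.35
tool_pos: [0.4397, 0.0287, 0.0381]
ee_rot: [-3.141, 0.003, 0.175]
wrist_force: [0.4, -0.5, -3.0]
width: 0.0512
finger_force: 30.0
time: 7.6
tool_pos: [0.4404, 0.0287, 0.0389]
ee_rot: [-3.141, 0.001, 0.175]
wrist_force: [1.2, 0.9, -3.4]
width: 0.0507
finger_force: 30.0
{'time': 7.6, 'joint_positions': array([-0.064, -0.058,  1.857,  0.   ,  1.343,  1.332]), 'qvel': array([ 0.001, -0.004, -0.007,  0.001,  0.002,  0.001]), 'joint_torque': array([ -0.002, -26.554, -29.076,   0.032,  -0.061,  -0.   ]), 'tool_pos': array([0.44 , 0.029, 0.039]), 'ee_rot': array([-3.141,  0.001,  0.175]), 'wrist_force': array([ 1.157,  0.945, -3.386]), 'wrist_torque': array([-0.002,  0.115, -0.03 ]), 'finger_force': 29.998911917209625, 'width': 0.05074498060979221}
```

Box q is the full one at about 3.2 N. I'll re-grip it 20 mm towards its near end, lift it, and turn it so it can be stood on end.

```bash
python3 -m handwheel '[[0,0,0.05,0,0,0],[0,0,0.1,0,0,0],[0,0,0.13,0,0,0],[0,0,0.142,0,0,0],[0,0,0.142,0,0,0],[0,0,0.142,0,0,0]]'; python3 -m handwheel '[[0,0,0,0,0,0],[0,0,0,0,0,0],[0,0,0,0,0,0],[-0.05,0,0,0,0,0],[-0.1,0,0,0,0,0],[-0.1,0,0,0,0,0],[-0.1,0,0,0,0,0]]' -0.6; python3 -m handwheel '[[0,0,0,0,0,0],[0,0,0,0,0,0],[0,0,0,0,0,0],[0,0,0,0,0,0],[0,0,0,0,0,0],[0,0,0,0,0,0]]' 1; python3 -m handwheel '[[0,0,-0.1,0,0,0],[0,0,-0.3,0,0,0],[0,0,-0.5,0,0,0],[0,0,-0.7,0,0,0],[0,0,-0.9,0,0,0],[0,0,-0.9,0,0,0],[0,0,-0.9,0,0,0]]';python3 -c "
from g import *
rel((.40,.12,.20),D(100))"
```

```text
time: 8.1
tool_pos: [0.4404, 0.0288, 0.0105]
ee_rot: [-3.141, 0.001, 0.175]
wrist_force: [0.3, 0.1, -2.3]
width: 0.0506
finger_force: 30.0
time: 8.68
tool_pos: [0.4204, 0.0251, 0.0111]
ee_rot: [-3.142, -0.0, 0.175]
wrist_force: [0.3, -0.0, -0.5]
width: 0.0755
finger_force: 0.0
time: 9.18
tool_pos: [0.4213, 0.0253, 0.0112]
ee_rot: [-3.142, -0.0, 0.175]
wrist_force: [1.2, 0.7, 0.4]
width: 0.051
finger_force: 30.0
time: 9.77
tool_pos: [0.4224, 0.0251, 0.1931]
ee_rot: [3.14, -0.005, 0.175]
wrist_force: [-0.2, 0.1, -3.3]
width: 0.0509
finger_force: 30.0
row [-0.027, -0.487, -0.035] [0.009, -0.005, -2.999] mm 97.7380924438373 deg 89.968243293329
```

```bash
python3 -m handwheel '[[0,-0.15,0,0,0,-0.2],[0,-0.3,0,0,0,-0.4],[-0.03,-0.487,-0.1,0,0,-0.6],[-0.03,-0.487,-0.1,0,0,-0.8],[-0.03,-0.487,-0.1,0,0,-1],[-0.03,-0.487,-0.1,0,0,-1]]'; python3 -m handwheel '[[0,0,0,0,0,-0.2],[0,0,0,0,0,-0.4],[0,0,0,0,0,-0.6],[0,0,0,0,0,-0.8],[0,0,0,0,0,-1],[0,0,0,0,0,-1]]'; python3 -m handwheel '[[0,0,0,0,0,-0.2],[0,0,0,0,0,-0.4],[0,0,0,0,0,-0.6],[0,0,0,0,0,-0.8],[0,0,0,0,0,-1],[0,0,0,0,0,-1]]'; python3 -m handwheel '[[0,0,0,0,-0.2,0],[0,0,0,0,-0.4,0],[0,0,0,0,-0.6,0],[0,0,0,0,-0.8,0],[0,0,0,0,-0.8,0],[0,0,0,0,-0.8,0]]'; python3 -c "
from g import *
print(robot.get_obs()['joint_positions']);o=robot.get_obs();print(Ro.from_euler('xyz',o['ee_rot']).as_matrix())"
```

```text
time: 10.27
tool_pos: [0.3964, 0.1206, 0.2079]
ee_rot: [-3.138, 0.005, 0.702]
wrist_force: [-0.9, 0.7, -3.1]
width: 0.0506
finger_force: 30.0
time: 10.77
tool_pos: [0.3971, 0.1194, 0.2083]
ee_rot: [-3.137, 0.003, 1.22]
wrist_force: [-0.7, 0.2, -2.8]
width: 0.0512
finger_force: 30.0
time: 11.27
tool_pos: [0.3975, 0.1196, 0.2093]
ee_rot: [-3.138, 0.0, 1.743]
wrist_force: [0.7, -0.2, -2.6]
width: 0.0507
finger_force: 30.0
time: 11.77
tool_pos: [0.3974, 0.1211, 0.2091]
ee_rot: [-3.139, 0.418, 1.747]
wrist_force: [0.9, 0.2, -2.7]
width: 0.0509
finger_force: 30.0
[ 0.486 -0.118  1.626 -0.403  1.756  0.26 ]
[[-0.16   0.985  0.068]
 [ 0.9    0.174 -0.4  ]
 [-0.406 -0.002 -0.914]]
```

```bash
python3 - <<'E'
from g import *
o=robot.get_obs(); T=Ro.from_euler('z',90-3,degrees=True)
def tilt(a,yaw): return D(yaw)*Ro.from_euler('y',-a,degrees=True)
for a in (54,80): rel((.37,.06,.17),tilt(a,93))
E
```

```text
row [-0.174, -0.187, 0.292] [0.145, -1.0, 0.187] mm 77.56874976843402 deg 30.83392045284567
row [-0.174, -0.187, 0.292] [0.188, -1.866, 0.154] mm 77.56874976843402 deg 56.44717919139907
```

```bash
python3 -m handwheel '[[-0.04,-0.04,0.06,0.03,-0.2,0.04],[-0.08,-0.08,0.12,0.06,-0.4,0.08],[-0.12,-0.12,0.18,0.09,-0.6,0.12],[-0.17,-0.19,0.29,0.12,-0.8,0.15],[-0.17,-0.19,0.29,0.15,-1,0.19],[-0.17,-0.19,0.29,0.15,-1,0.19],[-0.17,-0.19,0.29,0.15,-1,0.19]]'; python3 - <<'E'
from g import *
o=robot.get_obs(); print(o['joint_positions'])
def tilt(a,yaw): return D(yaw)*Ro.from_euler('y',-a,degrees=True)
rel((.37,.06,.17),tilt(80,93))
E
```

```text
time: 12.35
tool_pos: [0.3705, 0.0593, 0.1707]
ee_rot: [-3.141, 0.941, 1.619]
wrist_force: [0.1, -0.1, -2.6]
width: 0.0508
finger_force: 30.0
[ 0.65   0.073  1.752 -0.771  1.87   0.583]
row [0.005, -0.002, -0.001] [-0.008, -0.87, -0.003] mm 1.11524476409198 deg 26.097749973307373
```

```bash
python3 -m handwheel '[[0,0,0,0,-0.2,0],[0,0,0,0,-0.4,0],[0,0,0,0,-0.6,0],[0,0,0,0,-0.8,0],[0,0,0,0,-0.87,0],[0,0,0,0,-0.87,0],[0,0,0,0,-0.87,0]]'; python3 - <<'E'
from g import *
o=robot.get_obs(); print(o['joint_positions'],np.degrees(o['ee_rot'])); snap('side','s2')
E
```

```text
time: 12.93
tool_pos: [0.3712, 0.0597, 0.1727]
ee_rot: [3.116, 1.393, 1.594]
wrist_force: [0.9, 0.8, -3.1]
width: 0.0511
finger_force: 30.0
[ 0.746  0.351  1.75  -1.012  2.044  0.737] [178.562  79.837  91.342]
```

View pics/s2.png

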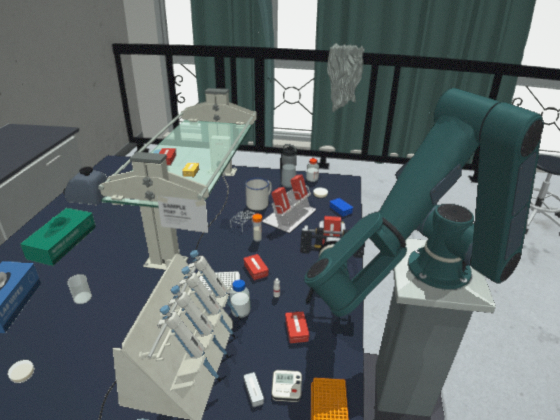

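The side view shows the box upright in the gripper at about (332,230), with the arm clear of everything. I'll lower it in stages while watching the force.

```bash
python3 -m handwheel '[[0.1,0,0.017,0,0,0],[0.2,0,0.035,0,0,0],[0.3,0,0.053,0,0,0],[0.4,0,0.07,0,0,0],[0.433,0,0.076,0,0,0],[0.433,0,0.076,0,0,0],[0.433,0,0.076,0,0,0]]'; python3 - <<'E'
from g import *
o=robot.get_obs(); print(o['joint_positions'],np.degrees(o['ee_rot']))
rel((.37,.06,.07),Ro.from_euler('xyz',o['ee_rot']))
E
```

```text
time: 13.57
tool_pos: [0.3712, 0.0598, 0.0853]
ee_rot: [3.117, 1.397, 1.596]
wrist_force: [0.4, -0.6, -3.0]
width: 0.0507
finger_force: 30.0
[ 0.747  0.506  1.766 -0.95   1.951  0.892] [178.598  80.027  91.44 ]
row [0.076, -0.006, 0.012] [0.0, 0.0, 0.0] mm 15.359667192338957 deg 0.0
```

```bash
python3 -m handwheel '[[0.04,0,0.006,0,-0.1,0],[0.06,0,0.01,0,-0.2,0],[0.06,0,0.01,0,-0.2,0],[0.06,0,0.01,0,-0.2,0]]'; python3 -m handwheel '[[0.01,0,0,0,0,0],[0.02,0,0,0,0,0],[0.03,0,0,0,0,0],[0.03,0,0,0,0,0],[0.03,0,0,0,0,0]]'; python3 - <<'E'
from g import *
o=robot.get_obs(); print(o['joint_positions'],np.degrees(o['ee_rot']))
E
```

```text
time: 13.9
tool_pos: [0.3709, 0.0599, 0.0725]
ee_rot: [3.103, 1.502, 1.582]
wrist_force: [0.2, 0.1, -2.6]
width: 0.0513
finger_force: 30.0
time: 14.32
tool_pos: [0.3706, 0.0601, 0.0661]
ee_rot: [3.109, 1.503, 1.588]
wrist_force: [0.2, -0.2, -3.5]
width: 0.0514
finger_force: 30.0
[ 0.754  0.62   1.749 -0.98   1.985  0.953] [178.135  86.096  90.988]
```

```bash
for i in 1 2 3; do echo; done; python3 -m handwheel '[[0.005,0,0,0,0,0],[0.01,0,0,0,0,0],[0.01,0,0,0,0,0],[0.01,0,0,0,0,0]]' | egrep 'pos|wrist'; python3 -m handwheel '[[0.005,0,0,0,0,0],[0.01,0,0,0,0,0],[0.01,0,0,0,0,0],[0.01,0,0,0,0,0]]'| egrep 'pos|wrist'; python3 -m handwheel '[[0.005,0,0,0,0,0],[0.005,0,0,0,0,0],[0.005,0,0,0,0,0]]'| egrep 'pos|wrist'; python3 -m handwheel '[[0.005,0,0,0,0,0],[0.005,0,0,0,0,0],[0.005,0,0,0,0,0]]'| egrep 'pos|wrist'
```

```text
tool_pos: [0.3705, 0.0602, 0.0642]
wrist_force: [1.1, 0.4, -1.6]
tool_pos: [0.3705, 0.0605, 0.0641]
wrist_force: [-1.2, 1.5, 5.9]
tool_pos: [0.3704, 0.0606, 0.064]
wrist_force: [0.1, 2.0, 8.3]
tool_pos: [0.3704, 0.0608, 0.064]
wrist_force: [-0.7, 2.7, 11.5]
```

```bash
python3 -m handwheel '[[-0.01,0,0,0,0,0],[-0.01,0,0,0,0,0],[-0.01,0,0,0,0,0]]'; python3 -m handwheel '[[0,0,0,0,0,0],[0,0,0,0,0,0],[0,0,0,0,0,0],[0,0,0,0,0,0],[0,0,0,0,0,0]]' -0.6;  python3 -m handwheel '[[0,0,-0.05,0,0,0],[0,0,-0.15,0,0,0],[0,0,-0.3,0,0,0],[-0.1,0,-0.4,0,0,0],[-0.3,0,-0.45,0,0,0],[-0.5,0,-0.45,0,0,0],[-0.6,0,-0.45,0,0,0],[-0.6,0,-0.45,0,0,0],[-0.6,0,-0.45,0,0,0]]'; python3 - <<'E'
from g import *
T=snap('top','t3');S=snap('side','s3')
a=cv2.resize(np.hstack([T[210:310,200:320],S[190:290,270:390]]),None,fx=3.3,fy=3.3,interpolation=cv2.INTER_CUBIC); cv2.imwrite('pics/c3.png',a[:,:,::-1])
E
```

```text
time: 15.73
tool_pos: [0.3705, 0.0605, 0.0641]
ee_rot: [3.081, 1.507, 1.559]
wrist_force: [0.1, 2.5, 7.1]
width: 0.0512
finger_force: 30.0
time: 16.15
tool_pos: [0.3704, 0.0602, 0.0616]
ee_rot: [3.124, 1.503, 1.603]
wrist_force: [-0.3, -0.1, -0.8]
width: 0.0748
finger_force: 0.0
time: 16.9
tool_pos: [0.3663, 0.1425, 0.188]
ee_rot: [3.091, 1.5, 1.571]
wrist_force: [0.0, 0.2, -0.0]
width: 0.0753
finger_force: 0.0
```

View pics/c3.png

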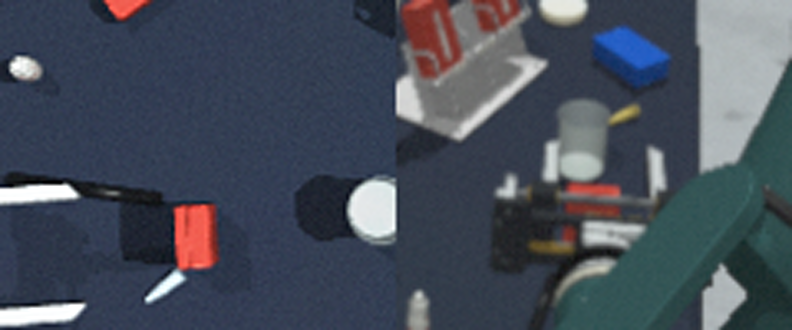

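The box stands on its end at top uv ≈ (259,282), with its 51 mm width along world x and its lid towards the gripper (+y). I'll turn the tool down and measure the box top.

```bash
python3 -m handwheel '[[-0.1,0,0,0,0.2,0],[-0.2,0,0,0,0.4,0],[-0.3,0,0,0,0.6,0],[-0.3,0,0,0,0.8,0],[-0.3,0,0,0,1,0],[-0.3,0,0,0,1,0]]' | grep pos; python3 -m handwheel '[[0,0,0,0,0.2,0],[0,0,0,0,0.4,0],[0,0,0,0,0.6,0],[0,0,0,0,0.8,0],[0,0,0,0,1,0],[0,0,0,0,1,0]]'| grep pos; python3 -m handwheel '[[0,0,0,0,0.2,0.2],[0,0,0,0,0.4,0.4],[0,0,0,0,0.6,0.6],[0,0,0,0,0.8,0.8],[0,0,0,0,0.86,0.86],[0,0,0,0,0.86,0.86]]'; python3 - <<'E'
from g import *
T=cv2.imread('pics/t3.png')[:,:,::-1]; h=cv2.cvtColor(T,cv2.COLOR_RGB2HSV); m=(((h[...,0]<8)|(h[...,0]>170))&(h[...,1]>110)&(h[...,2]>60)).astype(np.uint8); m[:265]=0;m[300:]=0;m[:,:245]=0;m[:,275:]=0
q=max(cv2.findContours(m,cv2.RETR_EXTERNAL,cv2.CHAIN_APPROX_NONE)[0],key=cv2.contourArea); r=cv2.minAreaRect(q); b=cv2.boxPoints(r); print(r); P=plane('top',b,.086); print(P,P.mean(0))
print(robot.get_obs()['joint_positions']); rel((.3705,.063,.15),D(0))
E
```

```text
tool_pos: [0.3671, 0.1378, 0.2504]
tool_pos: [0.3666, 0.1361, 0.248]
time: 18.5
tool_pos: [0.3653, 0.1361, 0.2449]
ee_rot: [3.047, -0.021, 1.181]
wrist_force: [-0.3, 0.1, 0.3]
width: 0.0754
finger_force: 0.0
((259.0, 281.5), (19.0, 12.0), 90.0)
[[0.393 0.081 0.086]
 [0.392 0.048 0.086]
 [0.341 0.049 0.086]
 [0.342 0.081 0.086]] [0.367 0.065 0.086]
[ 0.247 -0.348  1.682 -0.04   1.719  0.63 ]
row [-0.338, 0.118, 0.481] [0.136, -0.142, 2.252] mm 119.88852950871369 deg 67.81726792092822
```

```bash
python3 -m handwheel '[[0,0,0,0.05,-0.05,0.2],[0,0,0,0.1,-0.1,0.4],[0,0,0,0.136,-0.142,0.6],[0,0,0,0.136,-0.142,0.8],[0,0,0,0.136,-0.142,1],[0,0,0,0.136,-0.142,1]]' | grep pos; python3 -m handwheel '[[0,0,0,0,0,0.2],[0,0,0,0,0,0.4],[0,0,0,0,0,0.6],[0,0,0,0,0,0.8],[0,0,0,0,0,1],[0,0,0,0,0,1]]'| grep pos; python3 - <<'E'
from g import *
print(robot.get_obs()['joint_positions']); rel((.3688,.0630,.15),D(0))
E
```

```text
tool_pos: [0.3657, 0.138, 0.2445]
tool_pos: [0.3658, 0.138, 0.2456]
[ 0.244 -0.264  1.616 -0.033  1.802  1.669]
row [-0.032, 0.358, 0.49] [0.064, 0.013, 0.265] mm 121.5452765426047 deg 8.187277777152728
```

```bash
python3 -m handwheel '[[-0.01,0.1,0,0.03,0.01,0.1],[-0.02,0.2,0.1,0.064,0.013,0.265],[-0.032,0.358,0.25,0.064,0.013,0.265],[-0.032,0.358,0.4,0.064,0.013,0.265],[-0.032,0.358,0.49,0.064,0.013,0.265],[-0.032,0.358,0.49,0.064,0.013,0.265],[-0.032,0.358,0.49,0.064,0.013,0.265]]'; python3 - <<'E'
from g import *
rel((.3688,.0630,.053),D(0)); T=snap('top','t4')
E
```

```text
time: 20.08
tool_pos: [0.3687, 0.0631, 0.1503]
ee_rot: [-3.139, -0.0, 0.001]
wrist_force: [0.2, -0.2, 0.3]
width: 0.0746
finger_force: 0.0
row [0.001, 0.002, 0.487] [-0.004, -0.0, 0.002] mm 97.34977546481602 deg 0.13869147854420963
```

```bash
python3 -m handwheel '[[0,0,0.1,0,0,0],[0,0,0.2,0,0,0],[0,0,0.3,0,0,0],[0,0,0.4,0,0,0],[0,0,0.46,0,0,0],[0,0,0.487,0,0,0],[0,0,0.487,0,0,0],[0,0,0.487,0,0,0]]'; python3 -m handwheel '[[0,0,0,0,0,0],[0,0,0,0,0,0],[0,0,0,0,0,0],[0,0,0,0,0,0],[0,0,0,0,0,0],[0,0,0,0,0,0],[0,0,0,0,0,0]]' 1; python3 -m handwheel '[[0,0,-0.1,0,0,0],[0,0,-0.3,0,0,0],[0,0,-0.5,0,0,0],[0,0,-0.7,0,0,0],[0,0,-0.85,0,0,0],[0,0,-0.85,0,0,0],[0,0,-0.85,0,0,0]]'; python3 - <<'E'
from g import *
print(robot.get_obs()['joint_positions'])
def home(O,h,b=0,psi=-25.3):
    # returns TCP pos & R with box raised h along lean; b = forward offset
    X=np.array([np.cos(np.radians(psi)),np.sin(np.radians(psi)),0]);Z=np.array([0,0,1.]);s,c=np.sin(np.radians(20)),np.cos(np.radians(20))
    l=s*X+c*Z; n=-c*X+s*Z
    z=-l; 
    ctr=np.array([*O,0])+.013*X+.1*Z
    y=-n; # placeholder
    return X,l,n,ctr
X,l,n,ctr=home((.5255,-.2224),0)
print(X,l,n,ctr)
E
```

```text
time: 20.8
tool_pos: [0.3713, 0.0636, 0.0559]
ee_rot: [-3.139, -0.007, -0.001]
wrist_force: [-0.6, -0.1, -0.2]
width: 0.0752
finger_force: 0.0
time: 21.38
tool_pos: [0.3703, 0.0635, 0.0545]
ee_rot: [-3.138, -0.005, -0.003]
wrist_force: [-0.2, 1.0, -0.1]
width: 0.032
finger_force: 0.5
time: 21.97
tool_pos: [0.37, 0.0627, 0.2251]
ee_rot: [-3.139, -0.007, -0.003]
wrist_force: [0.3, 0.1, -3.5]
width: 0.0273
finger_force: 30.0
[ 0.014 -0.321  1.698  0.003  1.757  1.588]
[ 0.904 -0.427  0.   ] [ 0.309 -0.146  0.94 ] [-0.85   0.402  0.342] [ 0.537 -0.228  0.1  ]
```

```bash
cat >> g.py <<'E'
X=np.array([np.cos(np.radians(-25.3)),np.sin(np.radians(-25.3)),0]);Z=np.array([0,0,1.]);Yr=np.cross(Z,X);s,c=np.sin(np.radians(20)),np.cos(np.radians(20))
l=s*X+c*Z; n=-c*X+s*Z
RT=Ro.from_matrix(np.c_[np.cross(n,l),-n,-l])
ctr=np.array([.5255,-.2224,0])+.013*X+.1*Z
E
python3 - <<'E'
from g import *
print(RT.as_matrix(), ctr+l*(.0115+.12))
rel(ctr+l*(.0115+.12),RT)
E
```

```text
[[ 0.427  0.85  -0.309]
 [ 0.904 -0.402  0.146]
 [-0.    -0.342 -0.94 ]] [ 0.578 -0.247  0.224]
row [1.044, 1.547, 0.011] [0.596, -0.392, -2.136] mm 373.2239556347542 deg 67.56747238043525
```

```bash
python3 -m handwheel '[[0.08,0.12,-0.05,0.03,-0.02,-0.12],[0.17,0.25,-0.1,0.06,-0.04,-0.24],[0.25,0.37,-0.15,0.09,-0.06,-0.36],[0.33,0.5,-0.15,0.12,-0.08,-0.48],[0.42,0.62,-0.15,0.16,-0.1,-0.6],[0.5,0.75,-0.15,0.2,-0.13,-0.71],[0.5,0.75,-0.15,0.2,-0.13,-0.71],[0.5,0.75,-0.15,0.2,-0.13,-0.71]]'; python3 -c "
from g import *
rel(ctr+l*(.0115+.12),RT)"
```

```text
time: 22.63
tool_pos: [0.468, -0.0885, 0.2494]
ee_rot: [-3.019, 0.049, 0.37]
wrist_force: [-1.0, 0.2, -2.8]
width: 0.0279
finger_force: 30.0
row [0.232, 0.946, 0.003] [0.376, -0.253, -1.434] mm 194.788462991819 deg 45.10953059407517
```

```bash
python3 -m handwheel '[[0.02,0.14,0,0.06,-0.04,-0.2],[0.06,0.28,0,0.1,-0.07,-0.4],[0.1,0.42,0,0.15,-0.1,-0.6],[0.15,0.56,0,0.2,-0.14,-0.8],[0.2,0.7,0,0.26,-0.18,-1],[0.23,0.85,0,0.26,-0.18,-1],[0.23,0.93,0,0.26,-0.18,-1],[0.23,0.93,0,0.26,-0.18,-1]]' |grep pos; python3 -c "
from g import *
rel(ctr+l*(.0115+.12),RT)"
```

```text
tool_pos: [0.578, -0.2447, 0.2263]
row [-0.01, 0.011, 0.012] [0.122, -0.072, -0.432] mm 3.7072867153590807 deg 13.655978757426407
```

```bash
python3 -m handwheel '[[-0.01,0.011,0.012,0.05,-0.03,-0.2],[-0.01,0.011,0.012,0.122,-0.072,-0.432],[-0.01,0.011,0.012,0.122,-0.072,-0.432],[-0.01,0.011,0.012,0.122,-0.072,-0.432],[-0.01,0.011,0.012,0.122,-0.072,-0.432]]' |grep pos; python3 - <<'E'
from g import *
rel(ctr+l*(.0115+.12),RT)
o=robot.get_obs(); print(o['joint_positions'])
R=Ro.from_euler('xyz',o['ee_rot']); p=o['tool_pos']
# predicted label centre & bottom corners
c0=p+R.apply([0,0,.0115]); q=np.array([c0+R.apply([0,-.014,0])]+[c0+R.apply([a,-.014,.043]) for a in(-.0255,.0255)])
print('pred uv side',proj('side',q),'top',proj('top',q))
S=snap('side','s5');T=snap('top','t5')
a=np.hstack([cv2.resize(S[145:225,255:340],(425,400),interpolation=cv2.INTER_CUBIC),cv2.resize(T[180:260,320:395],(375,400),interpolation=cv2.INTER_CUBIC)])
cv2.imwrite('pics/c5.png',a[:,:,::-1])
E
```

```text
tool_pos: [0.5776, -0.2445, 0.2283]
row [-0.011, 0.015, 0.02] [0.011, -0.001, 0.002] mm 5.384913058875954 deg 0.34901793415295523
[-0.483  0.547  0.781 -0.016  2.156 -0.049]
pred uv side [[285.256 162.69 ]
 [291.987 171.04 ]
 [284.432 176.123]] top [[377.305 200.076]
 [381.523 211.539]
 [362.88  203.406]]
```

View pics/c5.png

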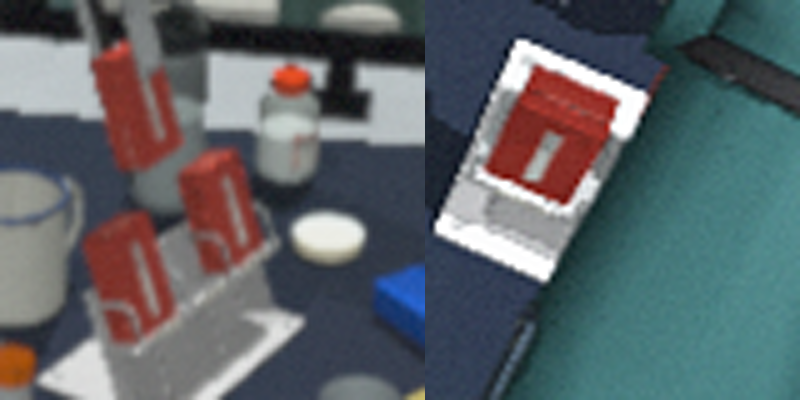

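The side crop shows the held box at about (138,110), parallel to its neighbours and looking a few mm lower than predicted. I'll measure that offset against the neighbours' outlines in the same picture.

```bash
cat > k.py <<'E'
from g import *
def outl(f,box,k=6):
    S=cv2.imread(f)[:,:,::-1]; x0,x1,y0,y1=box
    a=cv2.resize(S[y0:y1,x0:x1],None,fx=k,fy=k,interpolation=cv2.INTER_CUBIC).astype(int)
    m=((a[...,0]-np.maximum(a[...,1],a[...,2]))>45).astype(np.uint8)
    out=[]
    for q in cv2.findContours(m,cv2.RETR_EXTERNAL,cv2.CHAIN_APPROX_NONE)[0]:
        if cv2.contourArea(q)>k*k*100:
            h=cv2.approxPolyDP(cv2.convexHull(q),5,True)[:,0]; out.append((h+.5)/k-.5+[x0,y0])
    return out
E
python3 - <<'E'
from k import *
for h in outl('pics/s5.png',(255,340,145,225)): print(h.tolist())
c0=lambda y:ctr+y*Yr
for y in (.0624,-.0624):
    q=[c0(y)+.014*n-.043*l+w*.0255*Yr for w in(1,-1)]+[c0(y)+.014*n+.043*l+w*.0255*Yr for w in(1,-1)]+[c0(y)-.014*n+.043*l+w*.0255*Yr for w in(1,-1)]
    print('pred',y,proj('side',q).tolist())
o=robot.get_obs(); R=Ro.from_euler('xyz',o['ee_rot']); p=o['tool_pos']+R.apply([0,0,.0115])
q=[p+R.apply([a,-.014,b]) for b in(.043,-.043) for a in(.0255,-.0255)]; print('pred held',proj('side',q).tolist())
E
```

```text
[[281.4166666666667, 187.08333333333334], [284.25, 188.08333333333334], [289.25, 206.41666666666666], [284.25, 211.41666666666669], [274.9166666666667, 204.25], [271.5833333333333, 194.58333333333334], [272.4166666666667, 191.75]]
[[296.25, 174.75], [301.25, 174.58333333333334], [303.25, 178.75], [306.75, 193.08333333333334], [302.25, 197.25], [292.9166666666667, 190.25], [290.75, 182.91666666666666], [291.0833333333333, 178.58333333333334]]
[[278.9166666666667, 152.58333333333334], [287.0833333333333, 158.91666666666666], [290.9166666666667, 172.25], [283.75, 178.08333333333334], [278.4166666666667, 177.75], [273.0833333333333, 157.75]]
pred 0.0624 [[283.65577567328836, 213.65234801917705], [291.245368379142, 207.67477915864595], [277.3232777815875, 192.18394618009967], [285.20398201128376, 186.6081182915412], [271.3536479261764, 192.35693838244083], [279.2846618689837, 186.84028908376877]]
pred -0.0624 [[301.61611183335, 199.50433931452628], [308.38978379579964, 194.1662784869041], [295.9601231482006, 179.00004608154282], [302.97781310110884, 174.03764842291577], [290.1191518942025, 179.3069567795524], [297.1939880718306, 174.38957094800472]]
pred held [[284.4520104571997, 175.89983648987882], [292.0024162935789, 170.8218492418377], [278.27556454216784, 153.76213028396353], [286.1085286968033, 149.12999234076455]]
```

```bash
python3 -m handwheel '[[-0.011,0.015,0.05,0,0,0],[-0.011,0.015,0.12,0,0,0],[-0.011,0.015,0.2,0,0,0],[-0.011,0.015,0.27,0,0,0],[-0.011,0.015,0.3,0,0,0],[-0.011,0.015,0.3,0,0,0],[-0.011,0.015,0.3,0,0,0]]'; cat >> k.py <<'E'
def redmask(f,box,k=8):
    S=cv2.imread(f)[:,:,::-1]; x0,x1,y0,y1=box
    return cv2.resize(S[y0:y1,x0:x1],None,fx=k,fy=k,interpolation=cv2.INTER_CUBIC).astype(int)
def edge(im,A,B,out,k,org,rng=5):
    # mean displacement (px, along outward normal) of red boundary from predicted line A->B
    A,B=np.array(A),np.array(B); t=(B-A)/np.linalg.norm(B-A); nn=np.array([t[1],-t[0]]); nn*=np.sign(nn@(np.array(out)))
    res=[]
    for f in np.linspace(.2,.8,13):
        p=A+f*(B-A); ss=np.arange(-rng,rng,.1); q=(p+ss[:,None]*nn-org+.5)*k-.5
        v=cv2.remap((im[...,0]-np.maximum(im[...,1],im[...,2])).astype(np.float32),q[:,0].astype(np.float32)[None],q[:,1].astype(np.float32)[None],cv2.INTER_LINEAR)[0]
        i=np.nonzero((v[:-1]>45)&(v[1:]<=45))[0]
        res.append(ss[i[-1]] if len(i) else np.nan)
    return np.nanmedian(res),np.nanstd(res),nn
E
cat > mm.py <<'E'
import sys
from k import *
f=sys.argv[1]; e=float(sys.argv[2])
snap('side',f); o=robot.get_obs(); R=Ro.from_euler('xyz',o['ee_rot'])
org=(250,140); im=redmask('pics/%s.png'%f,(250,345,140,230))
held=o['tool_pos']+R.apply([0,0,e-.043])
print('held pred in rack (d Yr, d X-perp n, d l mm):',1e3*np.array([(held-ctr)@Yr,(held-ctr)@n,(held-ctr)@l]))
for nm,c0 in (('L',ctr+.0624*Yr),('R',ctr-.0624*Yr),('H',held)):
    P=lambda a,b,d: proj('side',[c0+a*.0255*Yr+b*.014*n+d*.043*l])[0]
    J=np.array([(proj('side',[c0+.01*v])[0]-proj('side',[c0])[0])/10 for v in (Yr,n,l)])
    for en,A,B,out in (('right',P(-1,1,-1),P(-1,1,1),(1,0)),('left',P(1,-1,-1),P(1,-1,1),(-1,0)),('bot',P(1,1,-1),P(-1,1,-1),(0,1)),('top',P(1,-1,1),P(-1,-1,1),(0,-1))):
        m,sd,nn=edge(im,A,B,out,8,org); print(nm,en,'%.2f sd %.2f'%(m,sd),'px/mm Yr,n,l',J@nn)
a=cv2.resize(im.astype(np.uint8),None,fx=.9,fy=.9); cv2.imwrite('pics/%sc.png'%f,a[:,:,::-1])
E
python3 mm.py s6 .0545
```

```text
time: 24.4
tool_pos: [0.561, -0.2404, 0.1707]
ee_rot: [-2.798, -0.001, 1.131]
wrist_force: [-0.1, -0.1, -2.5]
width: 0.0275
finger_force: 30.0
held pred in rack (d Yr, d X-perp n, d l mm): [-1.064 -1.303 64.936]
L right -1.35 sd 1.50 px/mm Yr,n,l [-0.178  0.205 -0.002]
L left 0.10 sd 1.24 px/mm Yr,n,l [ 0.179 -0.204 -0.002]
L bot -1.50 sd 0.06 px/mm Yr,n,l [-0.006  0.129 -0.238]
L top -0.00 sd 0.24 px/mm Yr,n,l [-0.006 -0.119  0.244]
R right -1.20 sd 0.11 px/mm Yr,n,l [-0.158  0.203 -0.001]
R left -0.00 sd 1.64 px/mm Yr,n,l [ 0.159 -0.202 -0.001]
R bot -1.50 sd 0.13 px/mm Yr,n,l [-0.005  0.122 -0.225]
R top 0.40 sd 1.97 px/mm Yr,n,l [-0.005 -0.112  0.23 ]
H right -1.40 sd 2.39 px/mm Yr,n,l [-0.17   0.206 -0.001]
H left 0.40 sd 0.16 px/mm Yr,n,l [ 0.17  -0.206 -0.001]
H bot 2.70 sd 1.25 px/mm Yr,n,l [-0.006  0.114 -0.241]
H top -1.90 sd 0.35 px/mm Yr,n,l [-0.006 -0.103  0.246]
```

View pics/s6c.png

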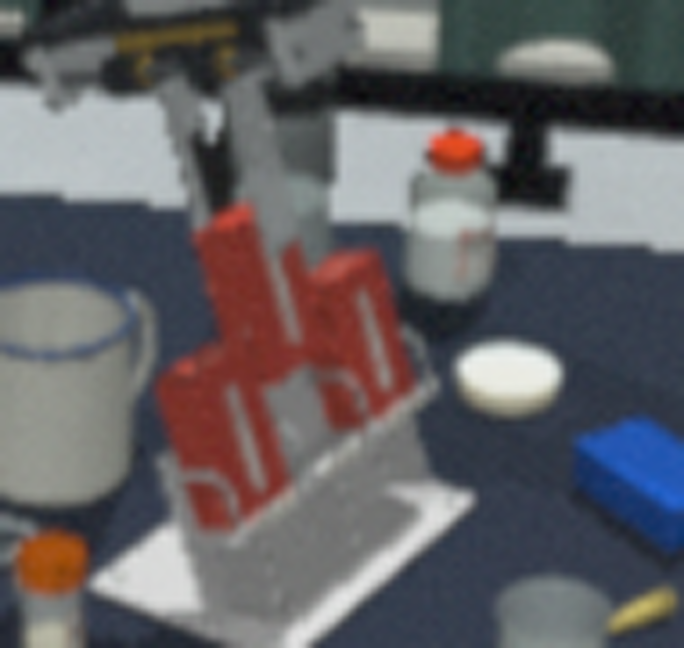

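The held box is laterally within about 1 mm of the bay middle. It sits about 9 mm lower in the grip than assumed (crop (250,290)), so its bottom is about 56 mm above the ledge. I'll bias it slightly forward and go down gently.

```bash
python3 -m handwheel '[[0,-0.018,0,0,0,0],[0,-0.018,0,0,0,0],[0,-0.018,0.02,0,0,0],[0,-0.018,0.04,0,0,0],[0,-0.018,0.06,0,0,0],[0,-0.018,0.08,0,0,0],[0,-0.018,0.08,0,0,0]]'; python3 -m handwheel '[[0,0,0.01,0,0,0],[0,0,0.02,0,0,0],[0,0,0.03,0,0,0],[0,0,0.03,0,0,0]]' | egrep 'pos|wrist_f'
```

```text
time: 25.03
tool_pos: [0.5526, -0.2362, 0.1553]
ee_rot: [-2.796, -0.001, 1.131]
wrist_force: [-0.2, -0.5, -3.0]
width: 0.0275
finger_force: 30.0
tool_pos: [0.5513, -0.2356, 0.1507]
wrist_force: [0.5, -0.7, -3.8]
```

```bash
for i in 1; do python3 -m handwheel '[[0,0,0.01,0,0,0],[0,0,0.025,0,0,0],[0,0,0.04,0,0,0],[0,0,0.04,0,0,0]]' | egrep 'pos|wrist_f'; done; python3 -m handwheel '[[0,0,0.01,0,0,0],[0,0,0.025,0,0,0],[0,0,0.04,0,0,0],[0,0,0.04,0,0,0]]' | egrep 'pos|wrist_f'; python3 mm.py s7 .0635
```

```text
tool_pos: [0.5486, -0.2343, 0.1428]
wrist_force: [0.2, -0.4, -3.2]
tool_pos: [0.5462, -0.2332, 0.1353]
wrist_force: [-0.2, 0.3, -3.1]
held pred in rack (d Yr, d X-perp n, d l mm): [-0.935  2.232 16.439]
L right 4.60 sd 2.69 px/mm Yr,n,l [-0.178  0.205 -0.002]
L left 0.10 sd 1.26 px/mm Yr,n,l [ 0.179 -0.204 -0.002]
L bot -1.60 sd 0.14 px/mm Yr,n,l [-0.006  0.129 -0.238]
L top -0.10 sd 0.09 px/mm Yr,n,l [-0.006 -0.119  0.244]
R right -1.20 sd 0.12 px/mm Yr,n,l [-0.158  0.203 -0.001]
R left -0.30 sd 0.73 px/mm Yr,n,l [ 0.159 -0.202 -0.001]
R bot -1.60 sd 0.15 px/mm Yr,n,l [-0.005  0.122 -0.225]
R top -0.10 sd 2.06 px/mm Yr,n,l [-0.005 -0.112  0.23 ]
H right 3.50 sd 0.09 px/mm Yr,n,l [-0.168  0.205 -0.001]
H left 1.15 sd 1.11 px/mm Yr,n,l [ 0.169 -0.204 -0.001]
H bot -0.60 sd 0.54 px/mm Yr,n,l [-0.005  0.123 -0.234]
H top 0.40 sd 0.22 px/mm Yr,n,l [-0.005 -0.113  0.239]
```

```bash
python3 -m handwheel '[[0,0,0.01,0,0,0],[0,0,0.025,0,0,0],[0,0,0.04,0,0,0],[0,0,0.04,0,0,0]]' | egrep 'pos|wrist_f'; python3 -m handwheel '[[0,0,0.005,0,0,0],[0,0,0.01,0,0,0],[0,0,0.01,0,0,0]]' | egrep 'pos|wrist_f'; python3 -m handwheel '[[0,0,0.005,0,0,0],[0,0,0.01,0,0,0],[0,0,0.01,0,0,0]]' | egrep 'pos|wrist_f'
```

```text
tool_pos: [0.5437, -0.232, 0.1277]
wrist_force: [-0.1, -0.5, -4.3]
tool_pos: [0.5435, -0.2319, 0.1265]
wrist_force: [0.1, -0.4, -4.0]
tool_pos: [0.5429, -0.2316, 0.1246]
wrist_force: [0.4, 0.3, -2.9]
```

```bash
python3 -m handwheel '[[0,0,0.005,0,0,0],[0,0,0.01,0,0,0],[0,0,0.01,0,0,0]]' | egrep 'pos|wrist_f'; python3 -m handwheel '[[0,0,0.005,0,0,0],[0,0,0.005,0,0,0],[0,0,0.005,0,0,0]]' | egrep 'pos|wrist_f'
```

```text
tool_pos: [0.5423, -0.2313, 0.1226]
wrist_force: [0.0, -0.1, -3.5]
tool_pos: [0.542, -0.2312, 0.1219]
wrist_force: [0.0, -0.7, -2.7]
```

```bash
for i in 1; do :; done; python3 -m handwheel '[[0,0,0.005,0,0,0],[0,0,0.01,0,0,0],[0,0,0.01,0,0,0]]' | egrep 'pos|wrist_f'; python3 -m handwheel '[[0,0,0.005,0,0,0],[0,0,0.005,0,0,0],[0,0,0.005,0,0,0]]' | egrep 'pos|wrist_f'; python3 -m handwheel '[[0,0,0.005,0,0,0],[0,0,0.005,0,0,0],[0,0,0.005,0,0,0]]' | egrep 'pos|wrist_f'
```

```text
tool_pos: [0.5413, -0.2309, 0.1198]
wrist_force: [0.4, 0.1, -3.8]
tool_pos: [0.5413, -0.2309, 0.1196]
wrist_force: [1.1, 0.7, -1.1]
tool_pos: [0.5413, -0.2308, 0.1195]
wrist_force: [1.8, 0.7, 3.8]
```

```bash
python3 mm.py s8 .0635 | grep -v left; python3 -m handwheel '[[0,0.005,0,0,0,0],[0,0.01,0,0,0,0],[0,0.01,0,0,0,0]]' | egrep 'pos|wrist_f'
```

```text
held pred in rack (d Yr, d X-perp n, d l mm): [-0.882  1.943 -0.528]
L right 4.60 sd 1.54 px/mm Yr,n,l [-0.178  0.205 -0.002]
L bot -1.60 sd 0.07 px/mm Yr,n,l [-0.006  0.129 -0.238]
L top -0.20 sd 0.09 px/mm Yr,n,l [-0.006 -0.119  0.244]
R right -1.20 sd 0.11 px/mm Yr,n,l [-0.158  0.203 -0.001]
R bot -1.60 sd 0.12 px/mm Yr,n,l [-0.005  0.122 -0.225]
R top 0.20 sd 1.50 px/mm Yr,n,l [-0.005 -0.112  0.23 ]
H right 3.40 sd 1.44 px/mm Yr,n,l [-0.167  0.204 -0.001]
H bot -1.90 sd 0.06 px/mm Yr,n,l [-0.005  0.126 -0.231]
H top 0.50 sd 0.12 px/mm Yr,n,l [-0.005 -0.116  0.237]
tool_pos: [0.542, -0.2312, 0.1191]
wrist_force: [-0.1, -0.0, 8.4]
```

View pics/s8c.png

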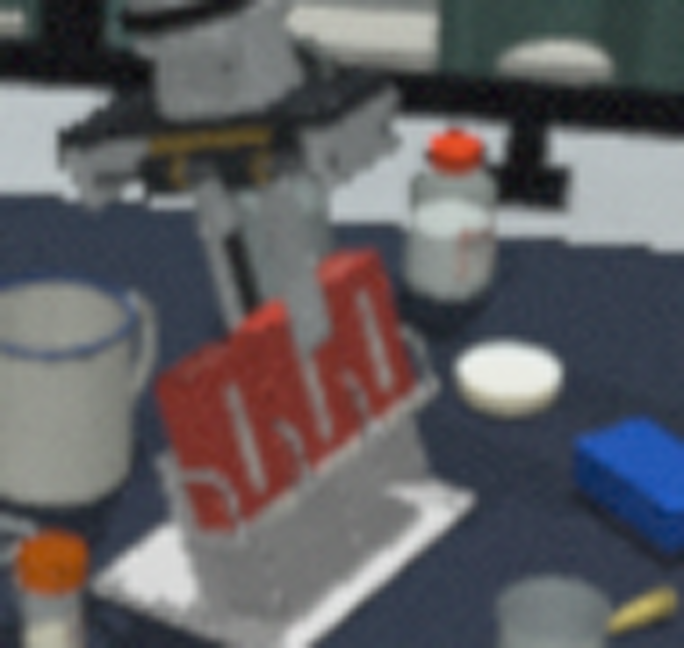

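The box is in line with its neighbours at about (305,390) in the crop, its bottom behind the lip like theirs. I'll release it and back out along the lean.

```bash
python3 -m handwheel '[[0,0,-0.005,0,0,0],[0,0,-0.005,0,0,0],[0,0,-0.005,0,0,0],[0,0,-0.005,0,0,0],[0,0,-0.005,0,0,0],[0,0,-0.005,0,0,0]]' -0.3; python3 -m handwheel '[[0,0,-0.05,0,0,0],[0,0,-0.1,0,0,0],[0,0,-0.2,0,0,0],[0,0,-0.4,0,0,0],[0,0,-0.55,0,0,0],[0,0,-0.55,0,0,0],[0,0,-0.55,0,0,0]]'; python3 - <<'E'
from g import *
S=snap('side','s9');T=snap('top','t9')
a=np.hstack([cv2.resize(S[165:240,245:335],(480,400),interpolation=cv2.INTER_CUBIC),cv2.resize(T[180:270,320:390],(311,400),interpolation=cv2.INTER_CUBIC)])
cv2.imwrite('pics/c9.png',a[:,:,::-1]); print(robot.get_obs()['joint_positions'])
E
```

```text
time: 28.97
tool_pos: [0.5427, -0.2316, 0.118]
ee_rot: [-2.798, -0.001, 1.131]
wrist_force: [-0.0, -0.2, -0.7]
width: 0.0606
finger_force: 0.0
time: 29.55
tool_pos: [0.5779, -0.2483, 0.2255]
ee_rot: [-2.806, -0.001, 1.131]
wrist_force: [-0.2, -0.2, -0.2]
width: 0.0609
finger_force: 0.0
[-0.487  0.547  0.795 -0.018  2.143 -0.055]
```

View pics/c9.png

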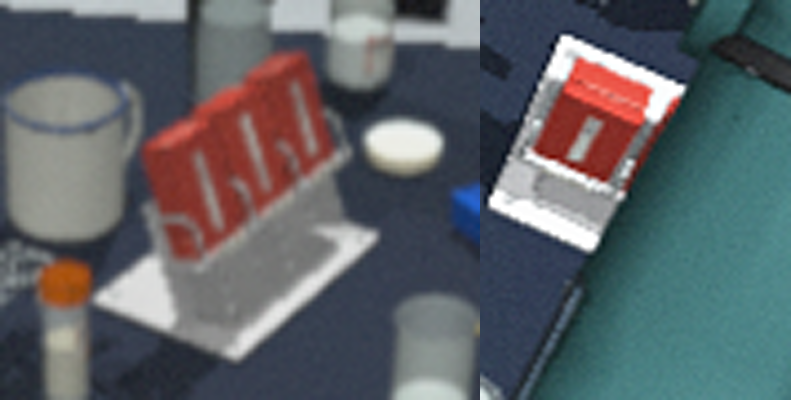

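The box stands in the bay leaning like its neighbours, labels at (208,175), (256,152) and (302,118) in the side crop. I'll clear the arm and check the position in both views.

```bash
python3 -m handwheel '[[0,0,-0.1,0,0,0],[0,0,-0.2,0,0,0],[0.2,0,-0.25,0,0,0],[0.4,-0.1,-0.25,0,0,0],[0.6,-0.2,-0.25,0,0,0],[0.8,-0.4,-0.25,0,0,0],[0.95,-0.6,-0.25,0,0,0],[0.95,-0.7,-0.25,0,0,0],[0.95,-0.7,-0.25,0,0,0],[0.95,-0.7,-0.25,0,0,0]]'; python3 - <<'E'
from k import *
S=snap('side','s10');T=snap('top','t10')
def lab(im,box,k=8):
    x0,x1,y0,y1=box; a=cv2.resize(im[y0:y1,x0:x1],None,fx=k,fy=k,interpolation=cv2.INTER_CUBIC).astype(int)
    red=((a[...,0]-np.maximum(a[...,1],a[...,2]))>45).astype(np.uint8)
    red=cv2.morphologyEx(red,cv2.MORPH_CLOSE,np.ones((4*k,4*k)))
    d=a[...,0]-a[...,1]; w=((d<60)&(a[...,1]>85)&(red>0)).astype(np.uint8)
    n_,L,st,ce=cv2.connectedComponentsWithStats(w)
    return [((ce[i]+.5)/k-.5+[x0,y0],st[i,4]/k/k,st[i,2:4]/k) for i in range(1,n_) if st[i,4]>k*k*6]
for nm,im,b in (('top',T,(325,405,190,250)),('side',S,(265,315,165,220))):
    for q in lab(im,b): print(nm,q)
a=np.hstack([cv2.resize(S[165:225,262:322],(400,400),interpolation=cv2.INTER_CUBIC),cv2.resize(T[180:255,325:400],(400,400),interpolation=cv2.INTER_CUBIC)])
cv2.imwrite('pics/c10.png',a[:,:,::-1])
E
```

```text
time: 30.48
tool_pos: [0.5516, -0.0247, 0.3175]
ee_rot: [-2.799, -0.001, 1.135]
wrist_force: [0.7, 0.4, -0.9]
width: 0.0612
finger_force: 0.0
top (array([355.14 , 211.136]), np.float64(71.65625), array([23.5 , 21.25]))
top (array([343.202, 210.877]), np.float64(38.09375), array([ 7.625, 10.25 ]))
top (array([375.549, 222.226]), np.float64(44.6875), array([12.5, 22. ]))
top (array([364.2 , 219.76]), np.float64(42.921875), array([ 9.25 , 10.375]))
top (array([386.046, 229.879]), np.float64(39.75), array([9.75 , 9.375]))
top (array([387.399, 235.096]), np.float64(8.140625), array([24.375,  8.625]))
side (array([301.632, 187.171]), np.float64(26.71875), array([ 5.125, 13.625]))
side (array([292.314, 192.691]), np.float64(31.609375), array([ 5.875, 14.5  ]))
side (array([283.729, 200.651]), np.float64(30.890625), array([ 5.5  , 14.625]))
side (array([281.035, 207.73 ]), np.float64(17.75), array([13.5  ,  6.875]))
```

View pics/c10.png

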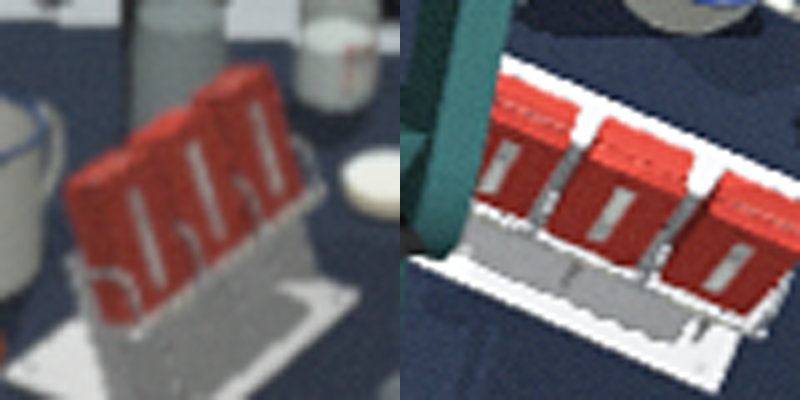

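```bash
python3 - <<'E'
from g import *
P=two([(343.2,210.88),(364.2,219.76),(386.05,229.88)],[(283.73,200.65),(292.31,192.69),(301.63,187.17)]); print(P)
d=P[1,:3]-(P[0,:3]+P[2,:3])/2; print('mm X,Yr,Z',1e3*np.array([d@X,d@Yr,d[2]]),'n,l',1e3*d@n,1e3*d@l); print(np.linalg.norm(P[0,:3]-P[2,:3]))
print(robot.get_obs()['joint_positions'])
E
```

```text
[[ 0.553 -0.166  0.102  0.004]
 [ 0.528 -0.221  0.107  0.005]
 [ 0.499 -0.279  0.102  0.004]]
mm X,Yr,Z [0.826 2.303 5.191] n,l 0.9989257528415334 5.160397417180012
0.12513390227316773
[-0.202  0.358  0.872  0.102  2.245  0.288]
```

```bash
python3 - <<'E'
from k import *
for view,f,org,box in (('side','s10',(250,140),(250,345,140,230)),('top','t10',(320,170),(320,420,170,270))):
    im=redmask('pics/%s.png'%f,box)
    for nm,c0 in (('L',ctr+.0624*Yr),('M',ctr),('R',ctr-.0624*Yr)):
        P=lambda a,b,d: proj(view,[c0+a*.0255*Yr+b*.014*n+d*.043*l])[0]
        J=np.array([(proj(view,[c0+.01*v])[0]-proj(view,[c0])[0])/10 for v in (Yr,n,l)])
        for en,A,B,out in (('topback',P(1,-1,1),P(-1,-1,1),(0,-1)),('bot',P(1,1,-1),P(-1,1,-1),(0,1)),('right',P(-1,1,-1),P(-1,1,1),(1,0)),('left',P(1,1 if view=='top' else -1,-1),P(1,1 if view=='top' else -1,1),(-1,0))):
            m,sd,nn=edge(im,A,B,out,8,org,3.5); print(view,nm,en,'%.2f sd %.2f'%(m,sd),J@nn)
E
```

```text
side L topback 0.40 sd 0.08 [-0.006 -0.119  0.244]
side L bot -1.50 sd 0.06 [-0.006  0.129 -0.238]
side L right -0.10 sd 0.49 [-0.178  0.205 -0.002]
side L left 0.15 sd 0.73 [ 0.179 -0.204 -0.002]
side M topback 0.50 sd 0.07 [-0.005 -0.116  0.237]
side M bot -1.50 sd 0.07 [-0.005  0.126 -0.231]
side M right -0.05 sd 0.51 [-0.168  0.204 -0.001]
side M left 0.40 sd 0.16 [ 0.168 -0.203 -0.001]
side R topback 0.30 sd 0.12 [-0.005 -0.112  0.23 ]
side R bot -1.60 sd 0.11 [-0.005  0.122 -0.225]
side R right -1.20 sd 0.12 [-0.158  0.203 -0.001]
side R left 0.40 sd 0.11 [ 0.159 -0.202 -0.001]
top L topback -0.90 sd 0.08 [ 0.001 -0.324  0.181]
top L bot 0.35 sd 0.29 [ 0.001  0.324 -0.181]
top L right -0.10 sd 0.06 [-0.367  0.051 -0.007]
top L left nan sd nan [ 0.37  -0.026 -0.007]
top M topback -0.50 sd 0.08 [ 0.001 -0.325  0.182]
top M bot 0.60 sd 0.09 [ 0.001  0.325 -0.182]
top M right -0.40 sd 0.07 [-0.363  0.089 -0.008]
top M left 0.70 sd 0.22 [ 0.368 -0.065 -0.006]
top R topback -0.90 sd 0.08 [ 0.001 -0.326  0.182]
top R bot 0.20 sd 0.11 [ 0.001  0.326 -0.182]
top R right 0.00 sd 0.15 [-0.356  0.124 -0.008]
top R left 1.40 sd 0.62 [ 0.364 -0.102 -0.006]k.py:23: RuntimeWarning: All-NaN slice encountered
  return np.nanmedian(res),np.nanstd(res),nn
  var = nanvar(a, axis=axis, dtype=dtype, out=out, ddof=ddof,
```

The middle box's outline matches its neighbours: top edge within about 1 mm, about 1 mm sideways, same lean. The label is just off-centre because the box went in the other end up, which is allowed. Handing in.

```bash
python3 -m handwheel '[[0.95,0,0,0,0,0],[0,0,0,0,0,0],[0,0,0,0,0,0],[0,0,0,0,0,0]]' | egrep 'time|force' ; python3 -c "
from bench import robot
print(robot.close_job())"
```

```text
time: 30.92
wrist_force: [0.2, 0.7, -0.1]
finger_force: 0.0
the job is handed in; nothing more can be done
None
```

The full box (box_q, about 3.2 N when lifted) stands on end in the middle bay, leaning back in line with its neighbours with its label to the front. The two others were left lying on the bench: box_p weighed light when lifted, box_r was never lifted. I handed the job in at about 31 s and got no verdict back.

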